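Put the roller mixer's gearstick into third

ROBOT

A 7-joint arm with a two-finger parallel gripper is mounted at the origin on a cart in front of the work surface, level with it; the furniture and walls round the work are solid. World frame = base frame: x ahead of the robot, y to its left, z up, the work surface at z = 0. Lengths are in m, angles in rad, forces in N, time in s.
With the tool pointing down it reaches from about 0.35 to 0.9 m from the base axis. Payload 8.1 kg.
Tool frame: the origin (TCP) lies at the very end of the fingers, on their centre line; the grasp point (between the pads) lies 19 mm behind it; x points along the fingers, y is the direction in which the jaws open and shut, and the axes are right-handed (so a half turn about x gives the same grasp; the last joint's range is limited). The gripper opens to 92 mm and grips with 3 to 60 N. Pads are 19 mm wide; open, the fingers measure 130 mm over their backs; the gripper's body (75 mm by 190 mm) begins 47 mm behind the grasp point.
Start: joints at [-1.434, 0.434, 0.025, 1.573, -0.012, 1.134, -0.075], TCP at [0.148, 0.607, 0.227] pointing down, gripper open.
Joint ranges: [-2.62, 2.62], [-0.44, 2.09], [-1.27, 1.32], [0.08, 2.57], [-1.32, 4.46], [0.12, 2], [-2.74, 2.74]. Speed limits (rad/s): [2.22, 2.22, 3.01, 3.01, 3.14, 3.14, 3.14].

INTERFACE

Orientations are given as a rotation vector (axis times angle).
In Python, from cell import arm gives the robot as it stands.
- The arm moves only by the tool servo_tool, never from a script. Its argument "plan" is a list of rows, each a list of 2 entries, a list of its own where there are three numbers: the shift along the world's x, y, z in cm, then the turn, a rotation vector about the world's x, y, z in degrees. A call has 1 to 12 rows; each row is the pose to reach, as a shift and turn from the pose measured when the call began; what a row does not reach only later rows make up. A row lasts 1/10 s, in which the tool goes at most 50 mm and 8.59 degrees, less where a joint would pass 70% of its speed; a pose out of reach is approached as far as the arm can. A call with a gripper value outside its range is refused whole. "grip" is the opening, from 0 (shut) to 1 (fully open), set as the call begins (left out, the last holds). The fingers move at their own pace and stop on an object; "squeeze" is the grip in N (left out, the last holds). Time passes only in rows, so rows that repeat a pose let the fingers close. It gives the time, the measured TCP pose, the force and the opening at its end, in the units of the state.
- arm.observe(): the state, without advancing time (a new reading comes with each control period).
- arm.get_image(name): name is "scene" or "top"; returns a dict with "frame" (384x512x3 uint8, blue, green, red), "fx", "fy", "cx", "cy" (pixels), "position" and "rotation" of the camera in the world. Camera axes: x right, y down, z forward; pixel columns grow to the right and rows downward; lengths in m; the calibration is good to about 2 mm. A picture is of the moment at which its call begins. There is no depth.
- arm.sign_off(): hands the job in, once; it reports no verdict.
Trained networks look in a picture, given as the dict that the camera call returned (one of the last four; its "shot" number tells which), for a name from the list of things; names that differ only in an ending like _2 or _b are one class to them, and where a whole thing is asked for, a point or a joint stands for the part that bears it (a point fixed in the world has none). Each returns a list of dicts, best first, with "score" (0 to 1); they miss things now and then, are a little off and sometimes report something else, mostly with a low value. They report only what shows in the picture. A call takes as long as a camera call. They do not tell look-alikes from the thing itself.
- arm.search_frame(picture, query): "at" ([column, row] in pixels, amid what is visible of it).
- arm.trace(picture, query): "pixels" (384x512 bool, what is visible of it) and "at" ([column, row] in pixels, amid what is visible of it).
The state is a dict: "clock": time; "joints": joint angles; "dq": joint speeds; "joint_efforts": joint torques, N m; "position": TCP position; "ee_rot": TCP orientation; "force": force on the tool from outside, world axes, zero at the start; "ft_torque": the same for the moment, N m; "width": opening from 0.0 (shut) to 1.0 (fully open).
Only numpy, scipy, OpenCV 4.12 (cv2) and the standard library are available. Lean on these libraries where they do the work, as an engineer would, in place of code of your own. Each camera call takes 0.05 s, during which the arm holds its last target.

TASK

Put the bench roller mixer into third gear: with the fingertips, push its gearstick to the middle of the left-hand lane, across through the gate to the right-hand lane, then forward (away from the robot) until it is home in the third slot, the one marked with three dots. Push gently and do not grip the stick, keep out of the fourth slot, and leave the beaker, the jar and the vial standing where they are.

Things in the scene. Friction and masses are not known exactly. Their poses are not given: they have to be found in the camera images.
- mixer: Roller mixer fixed to the bench, white, yaw up to 17 deg either way. Origin: on the bench below the middle of the gate, also the gearstick's pivot. +x forward (away from the robot, to the rollers), +y left, z up. Housing x -62 to 148 mm, y +-90, top z 84 round the gate plate (x +-56, y +-55, top z 90); rollers' tops z 84, their white end cheeks z 90.
- gate_centre (a point): Middle of the H gate on the plate's top (mixer 0, 0, 90 mm). Two lanes along x at y = +22 (left) and -22 mm (right), joined by a cross channel along y at x = 0. Slots 14 mm wide; web corners have 45 deg, 5 mm lead-ins to the cross channel. Dots count the slots: 1 forward left, 2 rear left, 3 forward right, 4 rear right.
- slot_three (a point): Forward end of the third slot, on the plate's top (mixer 28, -22, 90 mm): where the 10 mm stem stands when home. Its three dots are on the plate just beyond.
- knob (a point): Centre of the gearstick's black ball knob, 34 mm across, 160 mm up the stick from the pivot; below it a neck 18 mm wide and 12 high, then a 10 mm steel stem. In the mixer frame, with f = stick_fore and a = stick_across: x = 160 sin f, y = -160 sin a cos f, z = 160 cos f cos a mm. Starts in the left lane, anywhere from slot 1 to slot 2.
- stick_fore (a joint): Fore-and-aft lean of the gearstick at the pivot, rad, positive forward. 0 is the cross channel; the slot ends stop it at about +-0.32. No spring, it stays where left; about 2 N at the knob moves it.
- stick_across (a joint): Sideways lean of the gearstick at the pivot, rad, positive to the right (mixer -y). Left lane -0.25 +-0.03, right lane +0.25 +-0.03. No spring; about 2 N at the knob moves it. It crosses from lane to lane only with stick_fore near 0 (within 0.02, or about 0.06 if the lead-ins centre it).
- beaker: Loose small glass beaker, 60 x 55 x 70 mm, standing left of the mixer; origin at the centre of its underside.
- jar: Loose small white jar with a wide screw cap, 38 mm across, 52 mm high, standing right of the mixer; origin at the centre of its underside.
- vial: Loose small plain white vial, 23 mm across, 46 mm high, standing right of the mixer; origin at the centre of its underside.
There are look-alikes about, which are no part of the job. There is more than one size of the jar; the one meant has the size given above.

How it is judged:
By the outcome, as a careful person would: the job done as asked, in the order asked, and still so for the second after the job is handed in, with the robot touching nothing.
It also fails if it takes over 64 s, if anything falls off the work surface, if the arm or the gripper's body presses on something with over 40 N, if the wrist force passes 120 N, or if a joint passes its speed limit or range.

## Working session

There is one attempt and no reset: what is moved stays moved. The work goes in short steps, Python scripts to look and compute and a tool call to move; the robot and the scene stay as the last step left them, time stands still between calls to the robot, and variables do not carry over. Pictures are saved under pics/ and viewed, and the job is handed in when it is done.

Besides the shell and the picture viewer there is one more tool, called after "Emit:" as a command line: name --argument value ..., lists and objects as JSON in quotes. servo_tool: Moves the arm, as the interface text tells. Its arguments: {"type":"object","properties":{"plan":{"type":"array","items":{"type":"array"}},"grip":{"type":"number"},"squeeze":{"type":"number"}},"required":["plan"]}

```bash
ls; mkdir -p pics; python3 - <<'E'
from cell import arm
import cv2,numpy as np
print(arm.observe())
for n in("scene","top"):
    p=arm.get_image(n); cv2.imwrite(f"pics/{n}0.png",p["frame"])
    print(n,{k:(v if k!="frame" else 0) for k,v in p.items()})
    for q in("mixer","knob","gate_centre","slot_three","beaker","jar","vial"):
        try: print(q,[(np.round(d["at"]).tolist(),round(d["score"],2)) for d in arm.search_frame(p,q)])
        except Exception as e: print(q,e)
E
```

```text
pics
{'clock': 0.0, 'joints': array([-1.43359115,  0.4352309 ,  0.02498446,  1.5740967 , -0.01156616,
        1.13397689, -0.07512001]), 'dq': array([-0.00068362, -0.00156172, -0.0003139 ,  0.0027269 ,  0.00055559,
        0.00133036, -0.00089607]), 'joint_efforts': array([ 8.70818349e-04, -6.67853236e+01,  9.85439345e-01, -3.14458001e+01,
       -6.04481692e-02,  4.28103260e-02,  1.65922324e-04]), 'position': array([0.14839899, 0.60660784, 0.22594035]), 'ee_rot': array([ 0.18709499,  1.56258855, -0.18956228]), 'force': array([0.74427087, 0.10538042, 0.15239866]), 'ft_torque': array([-0.01622084, -0.01905131, -0.0385812 ]), 'width': 1.0027035802517847}
scene {'frame': 0, 'fx': 428.989050584572, 'fy': 428.989050584572, 'cx': 254.80275191259994, 'cy': 190.06447761461942, 'position': array([ 0.26243955, -0.54066239,  0.75662245]), 'rotation': array([-2.38275319,  0.52525921, -0.2108343 ]), 'shot': 1}
mixer [([250.0, 174.0], 0.72)]
knob [([224.0, 135.0], 0.64)]
gate_centre [([247.0, 174.0], 0.88)]
slot_three [([254.0, 170.0], 0.93)]
beaker [([184.0, 144.0], 0.95), ([248.0, 174.0], 0.17)]
jar [([265.0, 288.0], 0.93), ([216.0, 273.0], 0.9), ([256.0, 252.0], 0.57)]
vial [([279.0, 221.0], 0.5)]
top {'frame': 0, 'fx': 410.3715012283463, 'fy': 410.3715012283463, 'cx': 249.9392544567755, 'cy': 187.73729213390567, 'position': array([ 0.4608291 , -0.01399354,  0.98628662]), 'rotation': array([-2.1682196 ,  2.19302489, -0.04827467]), 'shot': 2}
mixer [([223.0, 176.0], 0.83)]
knob [([203.0, 197.0], 0.8)]
gate_centre [([221.0, 178.0], 0.93)]
slot_three [([223.0, 174.0], 0.74)]
beaker [([160.0, 221.0], 0.56)]
jar [([299.0, 210.0], 0.75), ([336.0, 216.0], 0.72), ([308.0, 248.0], 0.68), ([201.0, 198.0], 0.6)]
vial []
```

```bash
python3 - <<'E'
import cv2
a=cv2.imread("pics/scene0.png");b=cv2.imread("pics/top0.png")
cv2.imwrite("pics/s_c.png",cv2.resize(a[90:320,130:350],None,fx=2.6,fy=2.6,interpolation=cv2.INTER_CUBIC))
cv2.imwrite("pics/t_c.png",cv2.resize(b[90:290,120:370],None,fx=3,fy=3,interpolation=cv2.INTER_CUBIC))
E
```

```text
(no output)
```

View pics/scene0.png

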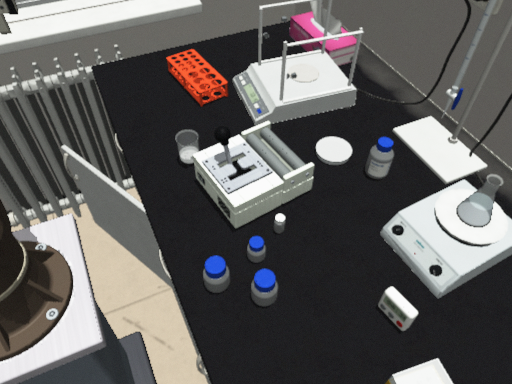

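View pics/top0.png

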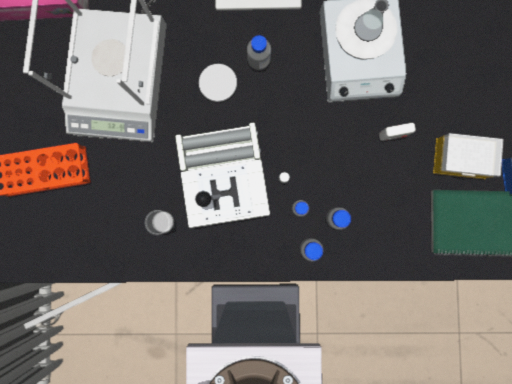

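View pics/s_c.png

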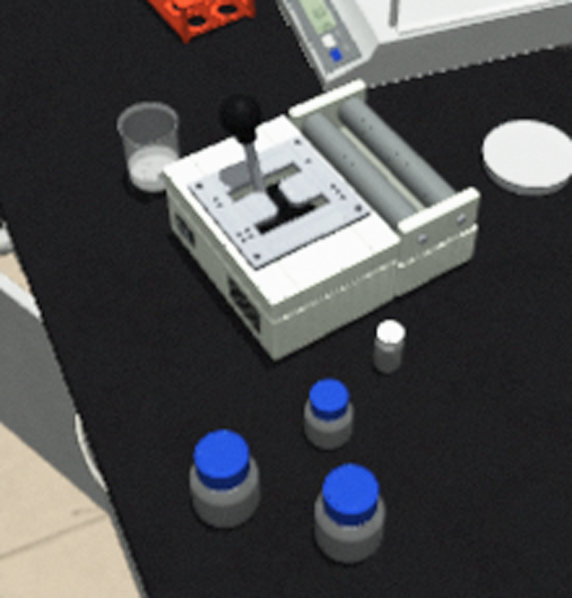

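View pics/t_c.png

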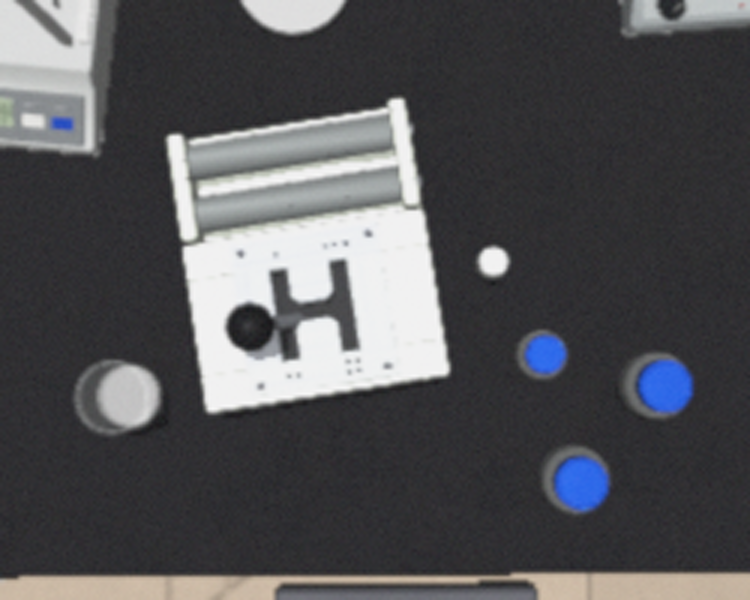

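```bash
cat > h.py <<'E'
import numpy as np,cv2
from scipy.spatial.transform import Rotation as R
from scipy.optimize import least_squares
def proj(p,X):
    Rm=R.from_rotvec(p["rotation"]).as_matrix()
    c=(np.atleast_2d(X)-p["position"])@Rm
    return np.c_[p["fx"]*c[:,0]/c[:,2]+p["cx"],p["fy"]*c[:,1]/c[:,2]+p["cy"]]
def ray(p,uv,z):
    Rm=R.from_rotvec(p["rotation"]).as_matrix()
    d=Rm@np.array([(uv[0]-p["cx"])/p["fx"],(uv[1]-p["cy"])/p["fy"],1])
    return p["position"]+d*(z-p["position"][2])/d[2]
def m2w(q,X):
    X=np.atleast_2d(X);c,s=np.cos(q[2]),np.sin(q[2])
    return np.c_[q[0]+c*X[:,0]-s*X[:,1],q[1]+s*X[:,0]+c*X[:,1],X[:,2]]
def knob(f,a,l=.16): return np.array([l*np.sin(f),-l*np.sin(a)*np.cos(f),l*np.cos(f)*np.cos(a)])
E
python3 - <<'E'
from h import *
from cell import arm
T=arm.get_image("top");S=arm.get_image("scene")
tp=lambda l:np.array(l)/3+[120-.33,90-.33]
sp=lambda l:np.array(l)/2.6+[130-.3,90-.3]
m=np.array([[-62,90,84],[-62,-90,84],[33,-22,90],[-33,-22,90],[148,-90,90],[148,90,90]])/1e3
tu=tp([[207,412],[449,375],[339,261],[351,350],[404,98],[168,136]])
ms=np.array([[-62,90,84],[-62,-90,84],[-56,-55,90],[148,-90,90]])/1e3
su=sp([[164,177],[274,305],[259,266],[478,196]])
def fr(q): return np.r_[(proj(T,m2w(q,m))-tu).ravel(),(proj(S,m2w(q,ms))-su).ravel()]
r=least_squares(fr,[.5,.06,.1],loss="soft_l1");print(r.x,np.degrees(r.x[2]));print(np.round(fr(r.x).reshape(-1,2),1))
q=r.x
for n,p in(("T",T),("S",S)):
    for d in arm.trace(p,"knob")[:2]:
        ys,xs=np.where(d["pixels"]);print(n,d["score"],d["at"],xs.min(),xs.max(),ys.min(),ys.max())
kt=tp([[250,327]])[0];ks=sp([[241,118]])[0];print(kt,ks)
g=lambda v:np.r_[proj(T,m2w(q,knob(*v)))[0]-kt,proj(S,m2w(q,knob(*v)))[0]-ks]
r=least_squares(g,[0,-.25]);print("f,a",r.x,r.fun,m2w(q,knob(*r.x)))
np.save("q.npy",q)
for z,l in((.052,[543,354]),(.046,[493,261]),(.07,[110,398])): print(ray(T,tp([l])[0],z))
v=T["frame"].copy()
for X in m2w(q,np.array([[x*28,y*22,90] for x in(-1,0,1) for y in(-1,1)]+[[x*56,y*55,90] for x in(-1,1) for y in(-1,1)])/1e3): cv2.circle(v,tuple(np.round(proj(T,X)[0]).astype(int)),1,(0,0,255),-1)
cv2.imwrite("pics/ov.png",cv2.resize(v[90:290,120:370],None,fx=3,fy=3))
E
```

```text
[0.50629219 0.05710314 0.14798463] 8.47889454480383
[[ 0.4  0.5]
 [ 0.7 -0.2]
 [-0.2 -0.1]
 [ 0.5 -0. ]
 [ 0.4 -1.8]
 [-1.1 -1.5]
 [-1.6 -3.5]
 [-1.4  0.3]
 [-2.2  0.9]
 [ 2.4 -0.8]]
T 0.52 [203.3, 196.6] 195 219 191 206
S 0.52 [225.7, 136.1] 214 230 127 163
[203.00333333 198.67      ] [222.39230769 135.08461538]
f,a [-0.05138138 -0.25375255] [ 0.52563125 -0.14166838 -0.46142715 -0.83484305] [[0.49225012 0.09556619 0.15467196]]
[ 0.47284254 -0.11177267  0.052     ]
[ 0.54444621 -0.07552518  0.046     ]
[0.44342394 0.21264563 0.07      ]
```

View pics/ov.png

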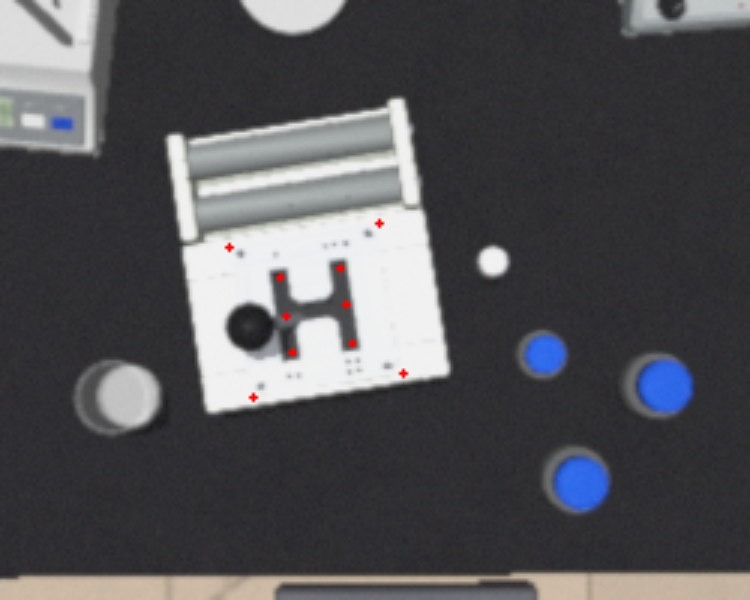

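```bash
python3 - <<'E'
from h import *
from cell import arm
o=arm.observe();M=R.from_rotvec(o["ee_rot"]).as_matrix();print(M.round(3),o["clock"],o["position"])
q=np.load("q.npy");yaw=q[2]
x=np.array([0,0,-1.]);
for s in(1,-1):
    y=s*np.array([-np.sin(yaw),np.cos(yaw),0]);G=np.c_[x,y,np.cross(x,y)]
    print(s,np.degrees(R.from_matrix(G@M.T).as_rotvec()).round(1))
E
```

```text
[[ 0.     0.238  0.971]
 [ 0.     0.971 -0.238]
 [-1.     0.     0.   ]] 1.0 [0.14846242 0.60713098 0.22675283]
1 [-0.   0.  22.2]
-1 [   0.     0.  -157.8]
```

Emit:
servo_tool --plan '[[[2,-3.5,0],[0,0,2]],[[4,-7,0],[0,0,4]],[[6,-10.5,0],[0,0,6]],[[8,-14,0],[0,0,8]],[[10,-17.5,0],[0,0,10]],[[12,-21,0],[0,0,12]],[[14,-24.5,0],[0,0,14]],[[16,-28,0],[0,0,16]],[[18,-31.5,0],[0,0,18]],[[20,-35,0],[0,0,20]],[[22,-38.5,0],[0,0,22.2]],[[24,-42,0],[0,0,22.2]]]' --grip 0

```text
clock: 2.2
position: [0.3891, 0.1857, 0.2271]
ee_rot: [-0.117, 1.567, 0.118]
force: [0.2, 0.7, 0.7]
width: 0.021
```

Emit:
servo_tool --plan '[[[1.5,-3,0],[0,0,0]],[[3,-6,0],[0,0,0]],[[4.5,-9,0],[0,0,0]],[[5.2,-9.8,0],[0,0,0]],[[5.2,-9.8,-2],[0,0,0]],[[5.2,-9.8,-4.5],[0,0,0]],[[5.2,-9.8,-7],[0,0,0]],[[5.2,-9.8,-9],[0,0,0]],[[5.2,-9.8,-9.4],[0,0,0]],[[5.2,-9.8,-9.4],[0,0,0]]]'

```text
clock: 3.2
position: [0.4409, 0.088, 0.1329]
ee_rot: [-0.117, 1.568, 0.118]
force: [0.6, -0.6, 1.2]
width: 0.005
```

```bash
cat > look.py <<'E'
from h import *
from cell import arm
import sys
S=arm.get_image("scene");T=arm.get_image("top")
a=cv2.resize(S["frame"][100:230,160:330],None,fx=2.3*2,fy=2.3*2,interpolation=cv2.INTER_CUBIC)
cv2.imwrite(f"pics/{sys.argv[1]}_s.png",a[:600,:800]);
b=cv2.resize(T["frame"][120:250,150:300],None,fx=4,fy=4,interpolation=cv2.INTER_CUBIC);cv2.imwrite(f"pics/{sys.argv[1]}_t.png",b)
o=arm.observe();q=np.load("q.npy")
d=o["position"]-[q[0],q[1],0];c,s=np.cos(q[2]),np.sin(q[2]);print("TCP in mixer",(c*d[0]+s*d[1])*1e3,(-s*d[0]+c*d[1])*1e3,d[2]*1e3,o["force"].round(2),o["clock"])
E
python3 look.py a
```

```text
TCP in mixer -59.28030892612027 40.16686593055396 133.95734344975597 [-0.26  0.43  0.15] 3.3
```

View pics/a_s.png

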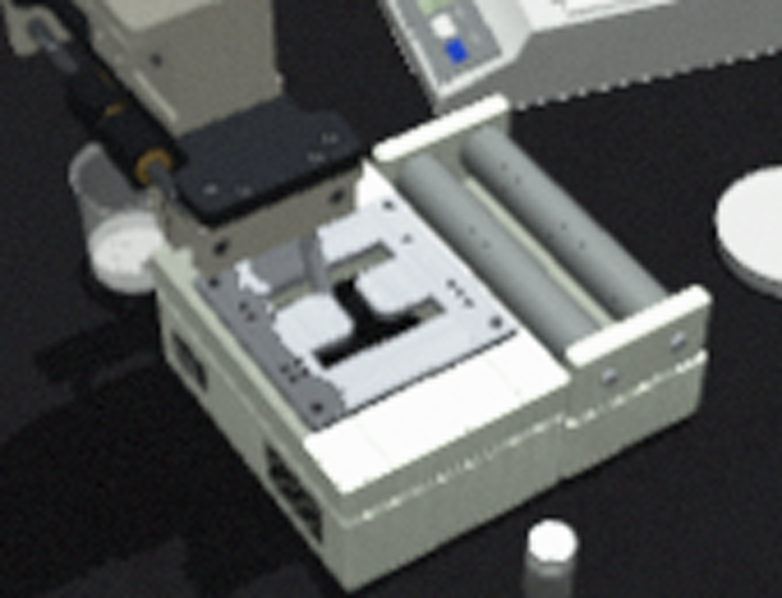

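View pics/a_t.png

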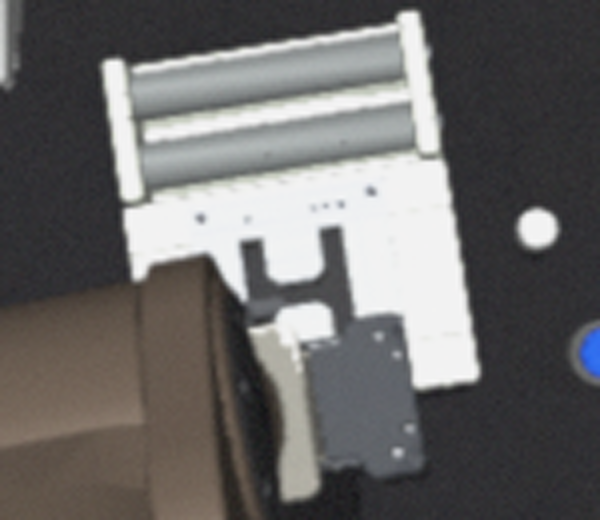

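Emit:
servo_tool --plan '[[[0.8,0.1,0],[0,0,0]],[[1.5,0.2,0],[0,0,0]],[[2.0,0.3,0],[0,0,0]],[[2.0,0.3,0],[0,0,0]]]'

```text
clock: 3.7
position: [0.4629, 0.0913, 0.1342]
ee_rot: [-0.116, 1.565, 0.118]
force: [-0.7, -0.3, -0.3]
width: 0.003
```

Emit:
servo_tool --plan '[[[0.3,0.05,0],[0,0,0]],[[0.3,0.05,0],[0,0,0]]]'

```text
clock: 3.9
position: [0.4661, 0.0918, 0.1341]
ee_rot: [-0.116, 1.565, 0.118]
force: [-0.5, -1.2, -0.1]
width: 0.007
```

Emit:
servo_tool --plan '[[[0.3,0.05,0],[0,0,0]],[[0.3,0.05,0],[0,0,0]]]'

```text
clock: 4.1
position: [0.4691, 0.0923, 0.1341]
ee_rot: [-0.116, 1.565, 0.118]
force: [-1.1, 0.7, 0.2]
width: 0.005
```

```bash
python3 look.py b
```

```text
TCP in mixer -31.804408236916956 40.275032995622176 134.05902365961282 [-1.17  0.12  0.37] 4.2
```

View pics/b_s.png

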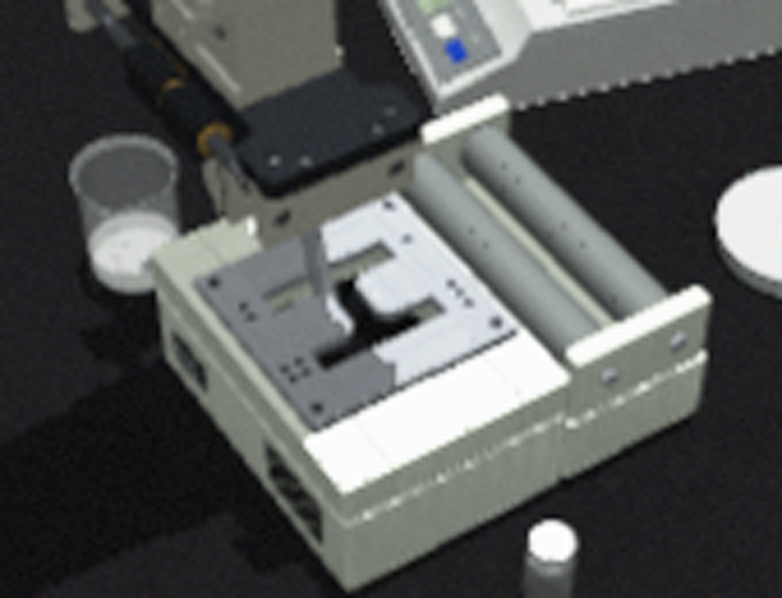

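View pics/b_t.png

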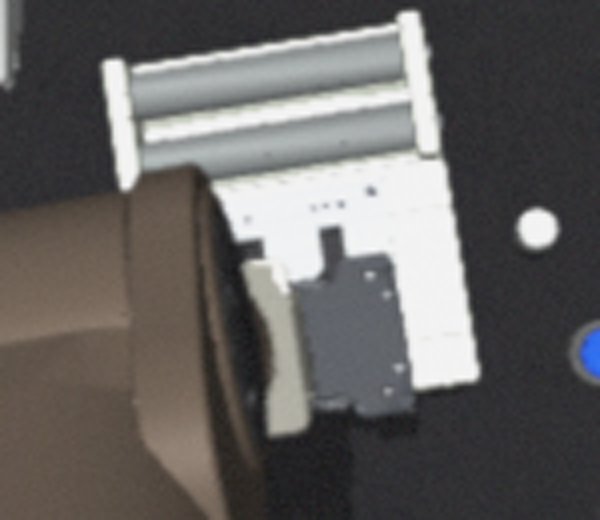

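```bash
cat > stem.py <<'E'
from h import *
from cell import arm
import sys
S=arm.get_image("scene");q=np.load("q.npy");a=float(sys.argv[2])
b=S["frame"][130:190,200:270];k=9
b=cv2.resize(b,None,fx=k,fy=k,interpolation=cv2.INTER_CUBIC)
for f,c in zip(map(float,sys.argv[3:]),[(0,0,255),(0,255,0),(255,0,0)]):
    L=proj(S,m2w(q,np.array([knob(f,a,l) for l in(.093,.12,.138)])))
    L=((L-[200,130]+.5)*k).astype(int)
    cv2.polylines(b,[L.reshape(-1,1,2)],False,c,1)
H=np.array([[28,22],[-28,22],[0,22],[0,-22],[28,-22],[-28,-22]])
for h in H:
    u=((proj(S,m2w(q,np.r_[h,90]/1e3))[0]-[200,130]+.5)*k).astype(int);cv2.circle(b,tuple(u),3,(255,0,255),-1)
cv2.imwrite(f"pics/{sys.argv[1]}.png",b)
E
python3 stem.py c -.25 -.05 0 .05
```

```text
(no output)
```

View pics/c.png

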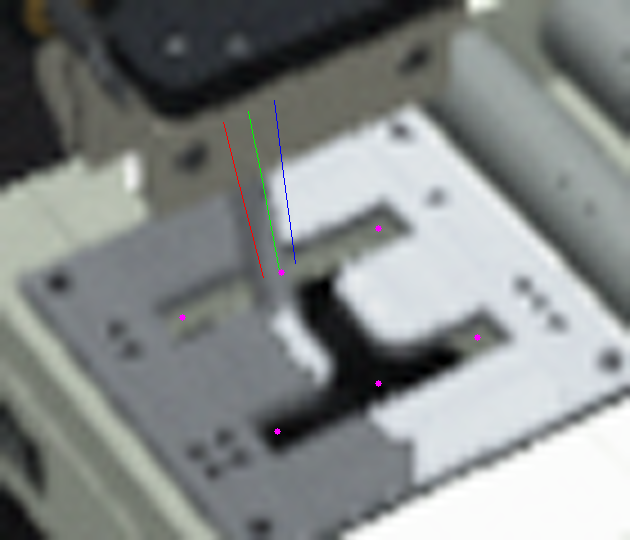

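Emit:
servo_tool --plan '[[[0.2,0.03,0],[0,0,0]],[[0.4,0.06,0],[0,0,0]],[[0.4,0.06,0],[0,0,0]]]'

```text
clock: 4.55
position: [0.4733, 0.093, 0.1341]
ee_rot: [-0.116, 1.565, 0.118]
force: [-1.4, 0.3, 0.5]
width: 0.007
```

```bash
python3 look.py d;python3 stem.py d -.25 -.05 0 .05
```

```text
TCP in mixer -27.583691974502177 40.355868506048566 134.09960857340408 [-0.43  0.3   0.99] 4.65
```

View pics/d.png

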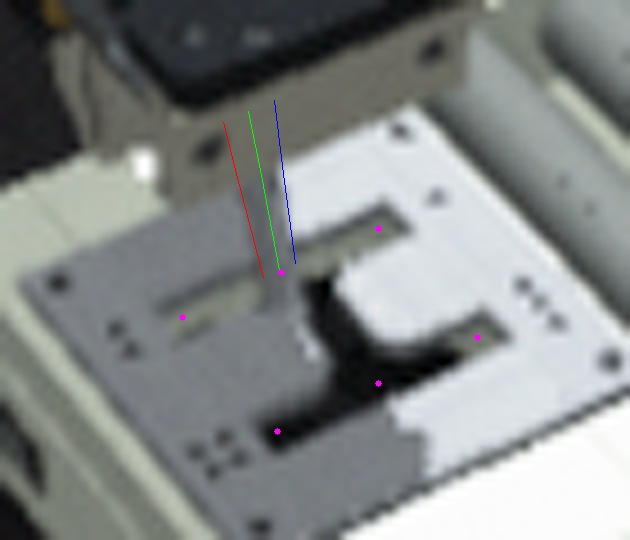

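Emit:
servo_tool --plan '[[[0.2,0.03,0],[0,0,0]],[[0.25,0.04,0],[0,0,0]],[[0.25,0.04,0],[0,0,0]]]'

```text
clock: 5.0
position: [0.4757, 0.0933, 0.1341]
ee_rot: [-0.116, 1.565, 0.118]
force: [-0.8, -0.1, 0.8]
width: 0.004
```

```bash
python3 look.py e;python3 stem.py e -.25 -.05 0 .05
```

```text
TCP in mixer -25.057597942252805 40.30908748712241 134.09156321437203 [-1.29  0.89  1.02] 5.1
```

View pics/e.png

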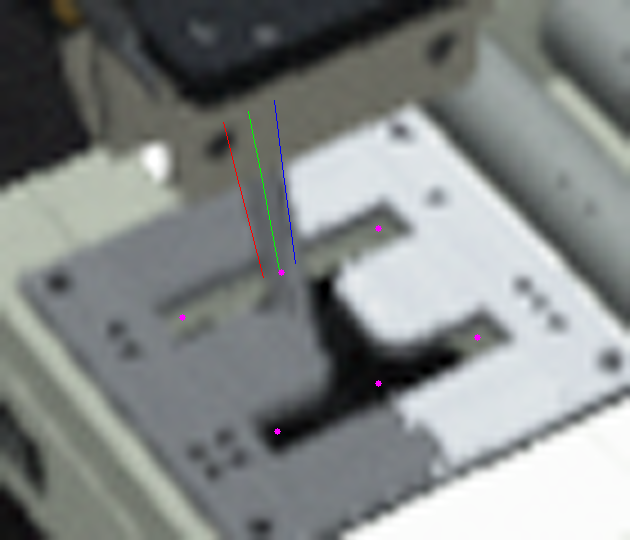

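Emit:
servo_tool --plan '[[[-1,-0.15,0],[0,0,0]],[[-2.2,-0.3,0],[0,0,0]],[[-2.4,2,0],[0,0,0]],[[-2.8,4.5,0],[0,0,0]],[[-2.9,5.3,0],[0,0,0]],[[-1.5,5.5,0],[0,0,0]],[[0.5,5.8,0],[0,0,0]],[[1.6,6,0],[0,0,0]],[[1.6,6,0],[0,0,0]]]'

```text
clock: 6.05
position: [0.4925, 0.1529, 0.1341]
ee_rot: [-0.116, 1.564, 0.117]
force: [-0.5, 0.2, 0.2]
width: 0.001
```

```bash
python3 look.py f;python3 stem.py f -.25 -.05 0 .05
```

```text
TCP in mixer -1.302483984463412 96.81145983604067 133.814910001955 [ 0.74  0.07 -0.64] 6.15
```

View pics/f.png

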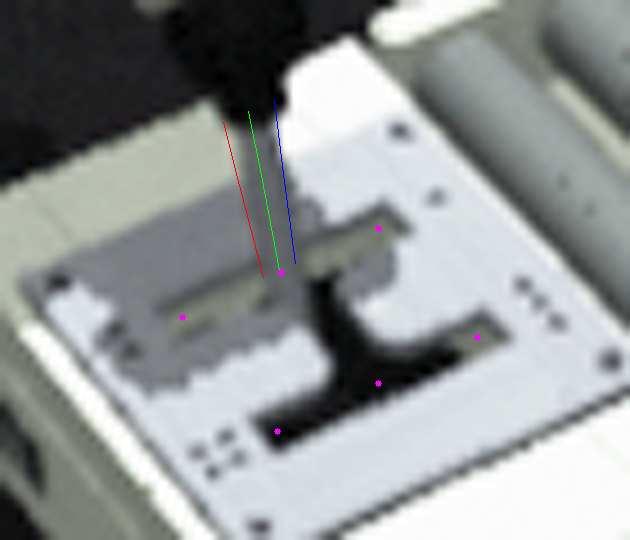

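View pics/f_s.png

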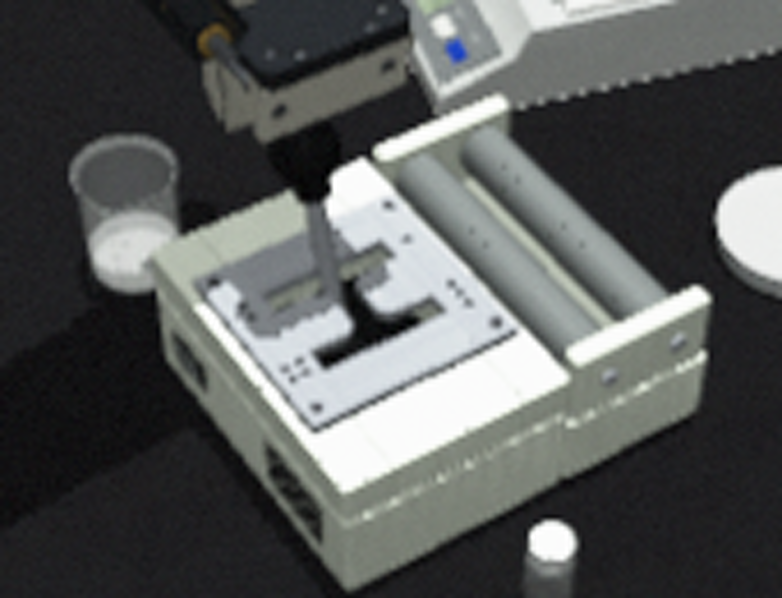

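View pics/f_t.png

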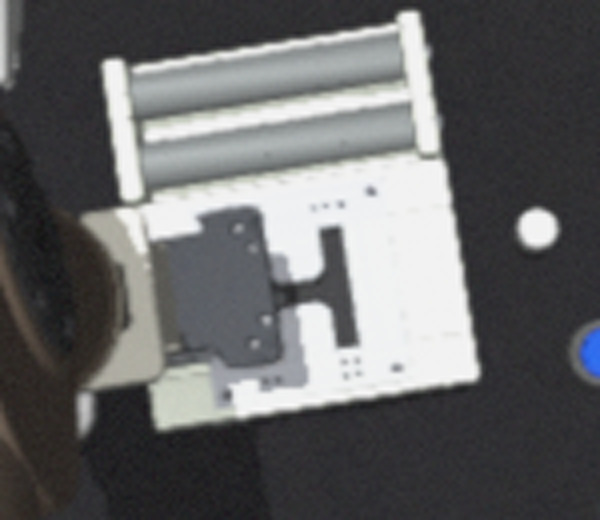

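Emit:
servo_tool --plan '[[[0.25,-1,0],[0,0,0]],[[0.4,-1.7,0],[0,0,0]],[[0.45,-2.2,0],[0,0,0]],[[0.5,-2.7,0],[0,0,0]],[[0.5,-2.7,0],[0,0,0]]]'

```text
clock: 6.7
position: [0.4957, 0.125, 0.1341]
ee_rot: [-0.115, 1.566, 0.117]
force: [-0.9, -0.1, 0.1]
width: 0.003
```

```bash
python3 look.py g;python3 stem.py g -.22 -.05 0 .05
```

```text
TCP in mixer -0.6632520655774059 69.17637923664947 133.79607833644712 [ 0.83  0.45 -0.62] 6.8
```

View pics/g.png

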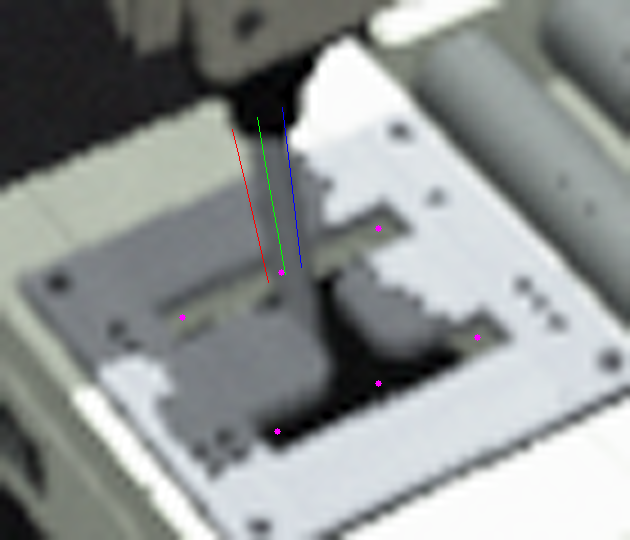

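Emit:
servo_tool --plan '[[[0.1,-0.5,0],[0,0,0]],[[0.15,-1,0],[0,0,0]],[[0.22,-1.5,0],[0,0,0]],[[0.3,-2,0],[0,0,0]],[[0.37,-2.5,0],[0,0,0]],[[0.43,-2.9,0],[0,0,0]],[[0.43,-2.9,0],[0,0,0]]]'

```text
clock: 7.55
position: [0.4997, 0.0955, 0.1337]
ee_rot: [-0.116, 1.567, 0.116]
force: [-0.4, 0.6, 0.2]
width: 0.003
```

```bash
python3 look.py h;python3 stem.py h 0 -.05 0 .05
```

```text
TCP in mixer -0.9504151953374247 39.55160869885929 133.58097868058314 [-1.36  0.48  0.05] 7.65
```

View pics/h.png

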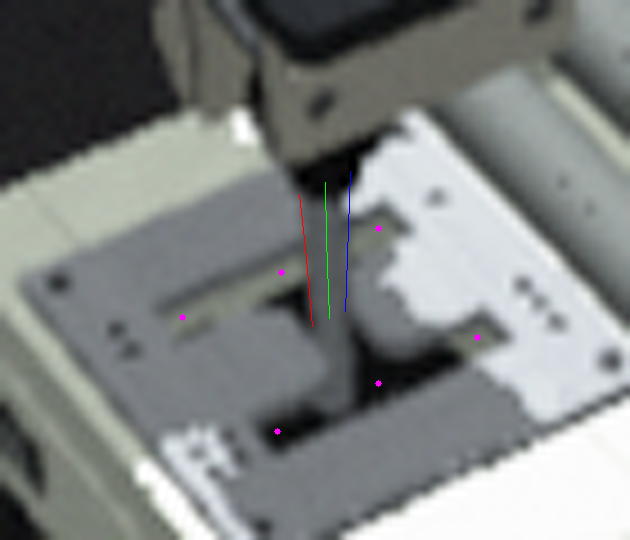

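Emit:
servo_tool --plan '[[[0.1,-0.5,0],[0,0,0]],[[0.15,-1,0],[0,0,0]],[[0.22,-1.5,0],[0,0,0]],[[0.3,-2,0],[0,0,0]],[[0.37,-2.5,0],[0,0,0]],[[0.45,-3,0],[0,0,0]],[[0.52,-3.5,0],[0,0,0]],[[0.58,-3.9,0],[0,0,0]],[[0.58,-3.9,0],[0,0,0]]]'

```text
clock: 8.6
position: [0.5053, 0.0564, 0.1335]
ee_rot: [-0.116, 1.567, 0.115]
force: [0.7, 0.3, 0.4]
width: 0.005
```

```bash
python3 look.py i;python3 stem.py i .25 -.05 0 .05
```

```text
TCP in mixer -0.9943637694261307 0.05211638659238682 133.55761278465462 [-0.19 -0.27 -0.12] 8.7
```

View pics/i.png

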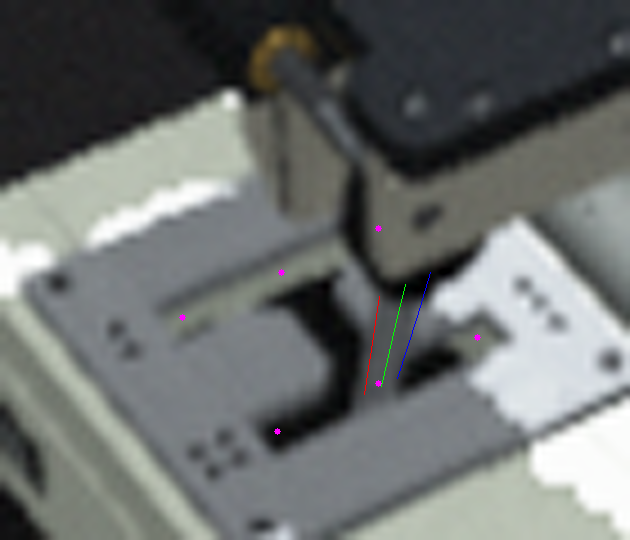

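Emit:
servo_tool --plan '[[[0.02,-0.15,0],[0,0,0]],[[0.04,-0.3,0],[0,0,0]],[[0.05,-0.4,0],[0,0,0]],[[0.05,-0.4,0],[0,0,0]]]'

```text
clock: 9.15
position: [0.5058, 0.0532, 0.1335]
ee_rot: [-0.116, 1.567, 0.116]
force: [0.3, 1.5, 0.3]
width: 0.001
```

```bash
python3 look.py j;python3 stem.py j .25 -.05 0 .05
```

```text
TCP in mixer -1.0534711167237054 -3.8071001610102226 133.56751648778896 [-0.47  0.73  0.04] 9.25
```

View pics/j.png

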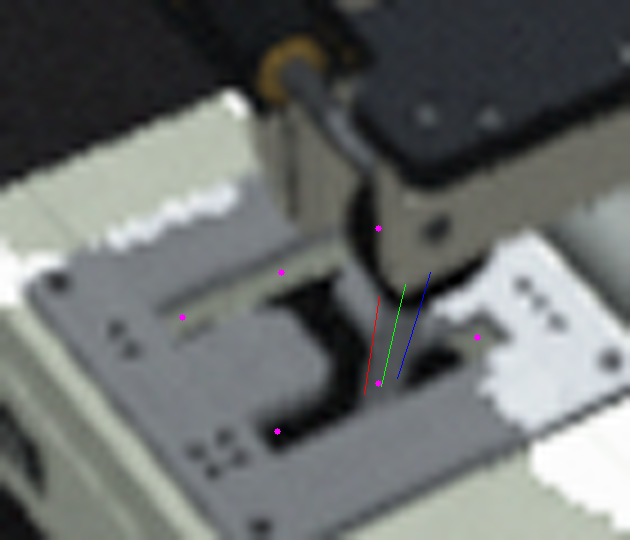

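Emit:
servo_tool --plan '[[[-0.15,1,0],[0,0,0]],[[-0.3,2,0],[0,0,0]],[[-2.2,1.7,0],[0,0,0]],[[-4.2,1.4,0],[0,0,0]],[[-5.7,1.2,-0.5],[0,0,0]],[[-5.6,0,-0.5],[0,0,0]],[[-5.3,-2,-0.5],[0,0,0]],[[-5,-3.8,-0.5],[0,0,0]],[[-4.9,-4.3,-0.5],[0,0,0]],[[-4.9,-4.3,-0.5],[0,0,0]]]'

```text
clock: 10.3
position: [0.4574, 0.0097, 0.1287]
ee_rot: [-0.115, 1.566, 0.115]
force: [-0.0, 0.1, -0.1]
width: 0.004
```

```bash
python3 look.py k;python3 stem.py k .25 -.05 0 .05
```

```text
TCP in mixer -55.58125044763181 -38.33811215583642 128.5452997922047 [-0.18  0.24 -0.17] 10.4
```

View pics/k_s.png

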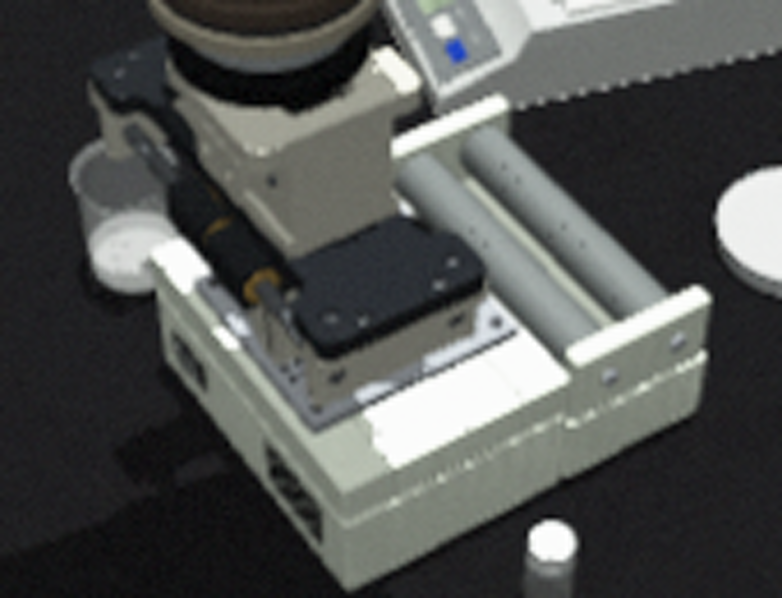

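View pics/k_t.png

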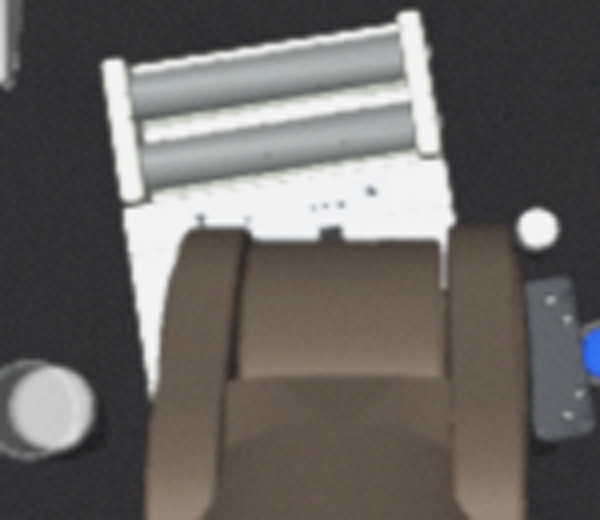

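Emit:
servo_tool --plan '[[[1,0.13,0],[0,0,0]],[[2,0.28,0],[0,0,0]],[[2.7,0.4,0],[0,0,0]],[[3.2,0.47,0],[0,0,0]],[[3.7,0.55,0],[0,0,0]],[[4.2,0.62,0],[0,0,0]],[[4.7,0.7,0],[0,0,0]],[[5.2,0.77,0],[0,0,0]],[[5.7,0.85,0],[0,0,0]],[[6.2,0.92,0],[0,0,0]],[[6.2,0.92,0],[0,0,0]]]'

```text
clock: 11.55
position: [0.5196, 0.0205, 0.1284]
ee_rot: [-0.117, 1.567, 0.118]
force: [-1.2, 0.3, -0.6]
width: 0.01
```

```bash
python3 look.py l;python3 stem.py l .25 0.15 0.2 .25
```

```text
TCP in mixer 7.348136682524712 -38.27465475208398 128.56581406836074 [-0.66  0.63  0.84] 11.65
```

View pics/l_s.png

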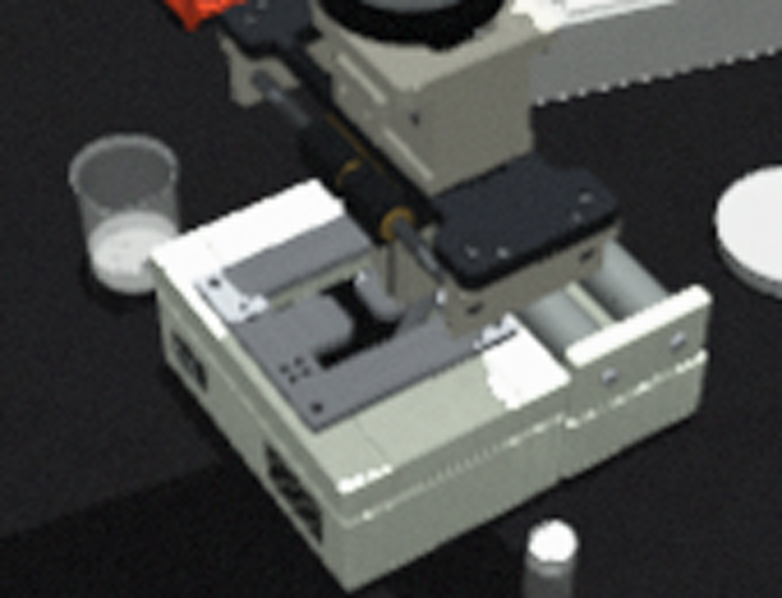

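View pics/l_t.png

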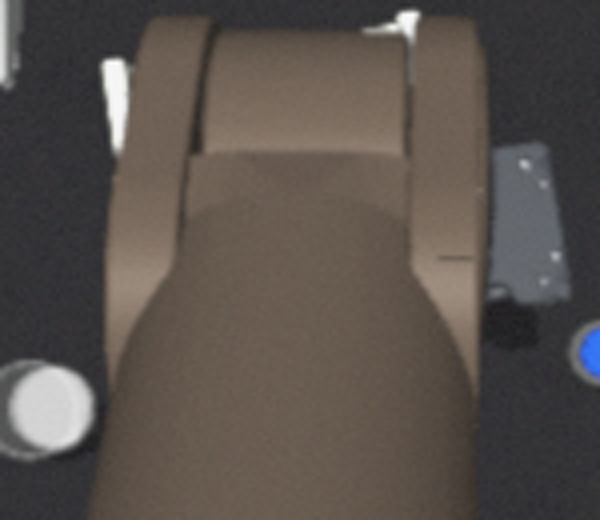

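Emit:
servo_tool --plan '[[[0.4,0.06,0],[0,0,0]],[[0.8,0.12,0],[0,0,0]],[[1.1,0.16,0],[0,0,0]],[[1.3,0.19,0],[0,0,0]],[[1.4,0.21,0],[0,0,0]],[[1.4,0.21,0],[0,0,0]]]'

```text
clock: 12.3
position: [0.5332, 0.0224, 0.1285]
ee_rot: [-0.117, 1.566, 0.117]
force: [-0.6, 0.1, -1.4]
width: 0.002
```

Emit:
servo_tool --plan '[[[0.2,0.03,0],[0,0,0]],[[0.2,0.03,0],[0,0,0]]]'

```text
clock: 12.5
position: [0.5344, 0.0226, 0.1283]
ee_rot: [-0.117, 1.568, 0.117]
force: [-3.8, -0.4, -0.1]
width: 0.006
```

Emit:
servo_tool --plan '[[[0.15,0.02,0],[0,0,0]],[[0.15,0.02,0],[0,0,0]]]'

```text
clock: 12.7
position: [0.5348, 0.0227, 0.1281]
ee_rot: [-0.117, 1.57, 0.117]
force: [-6.4, -1.1, 2.8]
width: 0.003
```

Emit:
servo_tool --plan '[[[-0.5,-0.07,0],[0,0,0]],[[-2.5,-0.4,0],[0,0,0]],[[-5,-0.75,0],[0,0,0]],[[-8,-1,3],[0,0,0]],[[-9,-1,7],[0,0,0]],[[-9,2,10],[0,0,0]],[[-9,6,12],[0,0,0]],[[-9,11,12],[0,0,0]],[[-10,16,12],[0,0,0]],[[-11,21,12],[0,0,0]],[[-12,25,12],[0,0,0]],[[-12,25,12],[0,0,0]]]'

```text
clock: 13.9
position: [0.4129, 0.2795, 0.2484]
ee_rot: [-0.121, 1.569, 0.127]
force: [-0.9, -0.4, -0.6]
width: 0.003
```

```bash
python3 look.py m;python3 stem.py m .25 0.28 0.32 .36; python3 - <<'E'
from h import *
from cell import arm
T=arm.get_image("top");cv2.imwrite("pics/n.png",T["frame"])
E
```

```text
TCP in mixer -58.5089235439927 227.64456201212397 248.25069560726533 [ 0.95 -0.87 -0.74] 14.0
```

View pics/m.png

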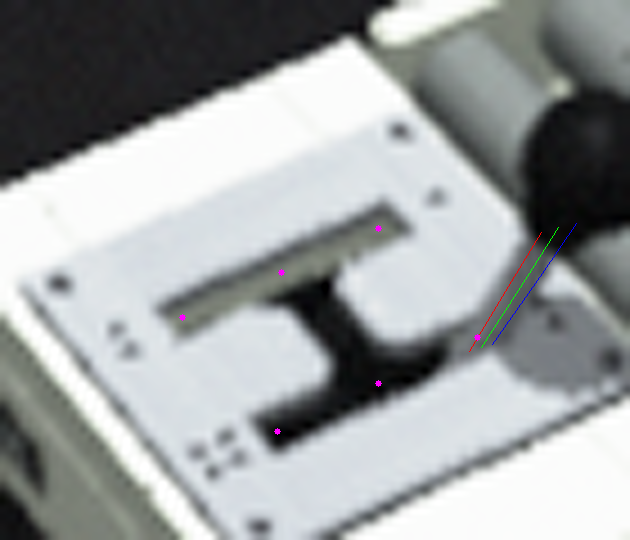

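View pics/m_t.png

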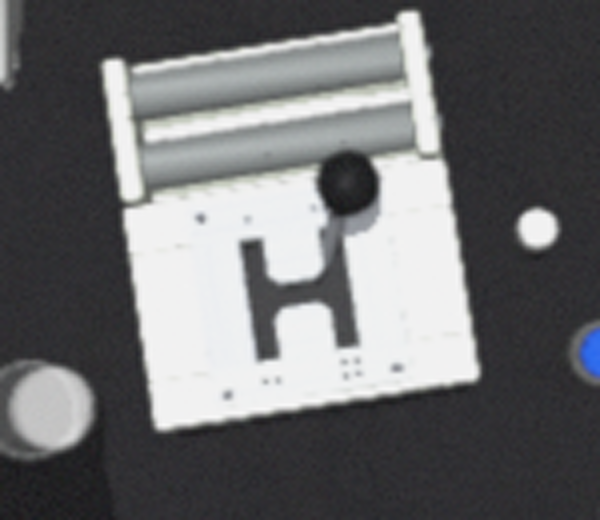

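View pics/n.png

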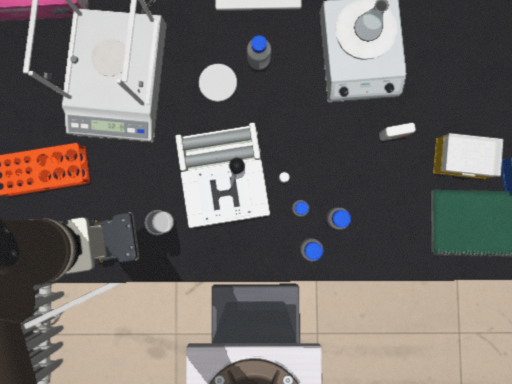

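```bash
python3 - <<'E'
from h import *
from cell import arm
T=arm.get_image("top");S=arm.get_image("scene");q=np.load("q.npy")
def cen(p,u):
    x,y=map(int,u);w=p["frame"][y-12:y+13,x-12:x+13].max(2)
    n,l,s,c=cv2.connectedComponentsWithStats((w<48).astype(np.uint8));i=l[12,12];print(s[i]);return s[i][:2]+s[i][2:4]/2-.5+[x-12,y-12]
cv2.imwrite("pics/o.png",cv2.resize(S["frame"][125:185,220:290],None,fx=9,fy=9,interpolation=cv2.INTER_CUBIC))
kt=cen(T,(237,165));ks=np.array([590,165])/9+[199.5,129.5];print(kt,ks)
for w in(0,1):
    g=lambda v:np.r_[proj(T,m2w(q,knob(*v)))[0]-kt,w*(proj(S,m2w(q,knob(*v)))[0]-ks)]
    r=least_squares(g,[.3,.25]);print(r.x,r.fun)
E
```

```text
[  0   0  25  25 487]
[237. 165.] [265.05555556 147.83333333]
[0.31405533 0.24924716] [0. 0. 0. 0.]
[0.31062269 0.24617928] [-0.16465037  0.26553204  0.28705366  0.05001754]
```

View pics/o.png

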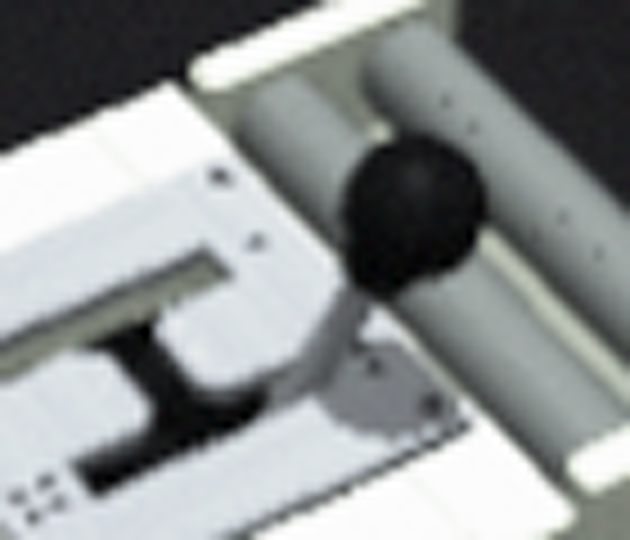

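```bash
python3 -c "
from cell import arm
print(arm.sign_off())"
```

```text
the job is handed in; nothing more can be done
None
```

The gearstick is in third gear and the job is handed in, at about 14 s of the 64 s allowed. With the fingers shut and never gripping, I made three pushes:
- **Forward:** from a little behind the middle of the left lane (fore lean about -0.05 rad) to the middle.
- **Across:** through the gate to the right lane.
- **Forward again:** into the third slot until it stopped.

**Last checks:**
- **Home in the slot:** on the last push the force rose to about 6 N while the arm barely moved, so the stick was against the slot end. After I backed off, the knob measured about 0.31 rad fore and 0.25 rad across, against a stop of about 0.32 rad. The stem shows at the forward right end, by the three dots.
- **Fourth slot:** at each look during the crossing the stem was near the cross channel, and it went forward from there, never toward the fourth slot.
- **Glassware:** the beaker, jar and vial look upright and where they were in the first top picture. I judged this by eye and did not re-measure them.
- **Arm:** it was clear of everything at hand-in.

**Less certain:** in the scene view the mixer fit was off by up to about 3 pixels at some housing corners. That could put the lean estimates off by about 0.02 rad. The stem also appeared slightly short of the line drawn for 0.28 rad, so I relied on the force rise and the knob measurement.

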